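Seal the donated jars in packing-list order

TASK

Seal the three button-lid jars in the cardboard tray by lightly pressing the white button in each lid right down, in the order of the packing list: first the low wide jar, then the six-sided jar, last the tall slim round jar. Do not push a later button early, press no harder than a light fingertip would, and do not pick up, tip or shift the jars. Leave the can, the bottle and the cup where they stand.

Things in the scene. Friction and masses are not known exactly. Their poses are not given: they have to be found in the camera images.
- tray: shallow open cardboard tray, 270 x 430 x 45 mm (x, y, z), wall and floor 5 mm thick, fixed to the table; the three jars stand in a row along its y on the side nearer the robot, in any order; origin at the centre of its underside, z up
- wide_jar: low wide round amber glass jar, 92 mm across, with an 84 mm round grey lid; 72 mm from its foot to the flat top of the lid, above which the white round push button in the middle of the lid (34 mm across) stands another 15 mm while up. Loose, about 0.3 to 0.7 kg, standing on the tray's floor 5 mm above the table; origin at the centre of its underside, z up
- wide_jar_button_top (a point): centre of the flat top of the white push button on the low wide jar's lid; 87 mm above the jar's foot while the button is up, and it sinks with the button (6 mm lower once that is fully in); z up
- wide_jar_button (a joint): how far the low wide jar's button is pushed in, m: 0 up (open), 0.006 fully in (sealed). It slides straight down against an even resistance of about 3 N and stays where it is left, so it cannot be taken back. Its top is a soft sprung cap that gives 1 mm per 2.5 N (at most 5 mm) on top of this travel and springs back when let go: pushing the top down 9 mm in all takes about 7 N and puts the button fully in; at 11 mm it is hard
- six_jar: six-sided (hexagonal) amber glass jar of middle height, 80 mm across its corners, with a 62 mm round grey lid; 104 mm from its foot to the flat top of the lid, above which the white round push button in the middle of the lid (34 mm across) stands another 15 mm while up. Loose, about 0.3 to 0.7 kg, standing on the tray's floor 5 mm above the table; origin at the centre of its underside, z up
- six_jar_button_top (a point): centre of the flat top of the white push button on the six-sided jar's lid; 119 mm above the jar's foot while the button is up, and it sinks with the button (6 mm lower once that is fully in); z up
- six_jar_button (a joint): how far the six-sided jar's button is pushed in, m: 0 up (open), 0.006 fully in (sealed). It slides straight down against an even resistance of about 3 N and stays where it is left, so it cannot be taken back. Its top is a soft sprung cap that gives 1 mm per 2.5 N (at most 5 mm) on top of this travel and springs back when let go: pushing the top down 9 mm in all takes about 7 N and puts the button fully in; at 11 mm it is hard
- tall_jar: tall slim round amber glass jar, 68 mm across, with a 62 mm round grey lid; 140 mm from its foot to the flat top of the lid, above which the white round push button in the middle of the lid (34 mm across) stands another 15 mm while up. Loose, about 0.3 to 0.7 kg, standing on the tray's floor 5 mm above the table; origin at the centre of its underside, z up
- tall_jar_button_top (a point): centre of the flat top of the white push button on the tall round jar's lid; 155 mm above the jar's foot while the button is up, and it sinks with the button (6 mm lower once that is fully in); z up
- tall_jar_button (a joint): how far the tall round jar's button is pushed in, m: 0 up (open), 0.006 fully in (sealed). It slides straight down against an even resistance of about 3 N and stays where it is left, so it cannot be taken back. Its top is a soft sprung cap that gives 1 mm per 2.5 N (at most 5 mm) on top of this travel and springs back when let go: pushing the top down 9 mm in all takes about 7 N and puts the button fully in; at 11 mm it is hard
- can: bystander: closed food can, 66 mm across, 85 mm tall, standing in the tray behind the jars; origin at the centre of its underside, z up
- bottle: bystander: black bottle with a white cap and a paper label, 56 mm across, 140 mm tall, standing in the tray behind the jars; origin at the centre of its underside, z up
- cup: bystander: white open cup without a handle, 72 mm across, 85 mm tall, standing in the tray behind the jars; origin at the centre of its underside, z up
Mind the look-alikes: they are no part of the job. Leave any pink or yellow look-alike of the wide_jar alone.

How it is judged:
By the outcome, as a careful person would: the job done as asked, in the order asked, and still so for the second after the job is handed in, with the robot touching nothing.
It also fails if it takes over 45 s, if anything falls off the work surface, if the arm or the gripper's body presses on something with over 40 N, if the wrist force passes 120 N, or if a joint passes its speed limit or range.

ROBOT

A 6-joint arm with a two-finger parallel gripper is mounted at the origin on the work surface. World frame = base frame: x ahead of the robot, y to its left, z up, the work surface at z = 0. Lengths are in mm, angles in rad, forces in N, time in s.
With the tool pointing down it reaches from about 350 to 775 mm from the base axis. Payload 7.3 kg.
Tool frame: the origin (TCP) lies on the centre line of the jaws, within the pads' length; the fingertips stand bot.tip_reach ahead of it and the grasp point (between the pads) lies 6 mm ahead of it (bot.tip_reach is the distance from the TCP to the fingertips, in mm); z points along the fingers, y is the direction in which the jaws open and shut (so a half turn about z gives the same grasp; the last joint's range is limited). The gripper opens to 92 mm and grips with 3 to 60 N. Pads are 19 mm wide; open, the fingers measure 130 mm over their backs; the gripper's body (75 mm by 190 mm) begins 47 mm behind the grasp point.
Start: joints at [0.991, 0.342, 1.524, -0, 1.275, -0.146], TCP at [220.657, 476.398, 229.341] pointing down, gripper open.
Joint ranges: [-2.53, 2.53], [-0.77, 2.02], [0.04, 2.7], [-1, 4.14], [0.28, 2.66], [-3.11, 3.11]. Speed limits (rad/s): [2.57, 2.57, 3.14, 3.14, 3.14, 3.14].

INTERFACE

Orientations are given as [roll, pitch, yaw] about the fixed x, y, z axes, in that order (R = Rz(yaw) Ry(pitch) Rx(roll)).
In Python, from plant import bot gives the robot as it stands.
- The arm moves only by the tool step_arm, never from a script. Its argument "deltas" is a list of rows, each a list of 6 numbers: the shift along the tool's x, y, z in mm, then the turn, a rotation vector about the tool's x, y, z in rad. A call has 1 to 5 rows; each row is the pose to reach, as a shift and turn from the pose commanded when the call began, along the tool's axes at that moment; what a row does not reach only later rows make up. A row lasts 1/12 s, in which the tool goes at most 41.7 mm and 7.16 degrees, less where a joint would pass 70% of its speed; a pose out of reach is approached as far as the arm can. A call with a gripper value outside its range is refused whole. "fingers" is the finger opening in mm, from 0 to 91.8, set as the call begins (left out, the last holds). The fingers move at their own pace and stop on an object; the grip force is fixed at half the most. Time passes only in rows, so rows that repeat a pose let the fingers close. It gives the time, the measured TCP pose, the force and the opening at its end, in the units of the state.
- bot.get_obs(): the state, without advancing time (a new reading comes with each control period).
- bot.capture(name): name is "scene" or "top"; returns a dict with "color" (420x560x3 uint8, red, green, blue), "fx", "fy", "cx", "cy" (pixels), "R" (3x3) and "t" (3): a world point X has camera coordinates R X + t. Camera axes: x right, y down, z forward; pixel columns grow to the right and rows downward; lengths in mm; the calibration is good to about 2 mm. A picture is of the moment at which its call begins. There is no depth.
- bot.close_job(): hands the job in, once; it reports no verdict.
Trained networks look in a picture, given as the dict that the camera call returned (one of the last four; its "shot" number tells which), for a name from the list of things; names that differ only in an ending like _2 or _b are one class to them, and where a whole thing is asked for, a point or a joint stands for the part that bears it (a point fixed in the world has none). Each returns a list of dicts, best first, with "p" (0 to 1); they miss things now and then, are a little off and sometimes report something else, mostly with a low value. They report only what shows in the picture. A call takes as long as a camera call. They do not tell look-alikes from the thing itself.
- bot.boxes_of(query, picture): "rect" ([centre column, centre row, width, height] in pixels, round what is visible of it).
The state is a dict: "time": time; "joint_positions": joint angles; "dq": joint speeds; "tau": joint torques, N m; "tool_pos": TCP position; "tcp_rot": TCP orientation; "contact_force": force on the tool from outside, world axes, zero at the start; "moment": the same for the moment, N m; "grip_width": finger opening in mm.
Only numpy, scipy, OpenCV 4.12 (cv2) and the standard library are available. Lean on these libraries where they do the work, as an engineer would, in place of code of your own. Each camera call takes 0.05 s, during which the arm holds its last target. There are 200 camera calls.

## Working session

There is one attempt and no reset: what is moved stays moved. The work goes in short steps, Python scripts to look and compute and a tool call to move; the robot and the scene stay as the last step left them, time stands still between calls to the robot, and variables do not carry over. Pictures are saved under pics/ and viewed, about 8 in all and at most 12, crops included, and the job is handed in when it is done.

Besides the shell and the picture viewer there is one more tool, called after "Call:" as a command line: name --pt "numbers of a row" for each row, then --argument value for the rest. step_arm: Moves the arm, as the interface text tells. Its arguments: {"type":"object","properties":{"deltas":{"type":"array"},"fingers":{"type":"number"}},"required":["deltas"]}

```bash
mkdir -p pics; ls
python3 - <<'E'
from plant import bot
import cv2,json
o=bot.get_obs();print(o, bot.tip_reach)
for n in("scene","top"):
    p=bot.capture(n);cv2.imwrite(f"pics/{n}0.png",p["color"][:,:,::-1])
    print(n,p["fx"],p["fy"],p["cx"],p["cy"],p["R"],p["t"])
    for q in("wide_jar","six_jar","tall_jar","wide_jar_button_top"):
        print(q,[(d["rect"],round(d["p"],2)) for d in bot.boxes_of(q,p)])
E
```

```text
pics
{'time': 0.0, 'joint_positions': array([ 9.91002127e-01,  3.42686881e-01,  1.52501711e+00, -3.02516934e-05,
        1.27541331e+00, -1.45985942e-01]), 'dq': array([-2.99894437e-04,  1.17428010e-03, -3.23029923e-04, -9.84100705e-05,
        1.13089243e-03,  8.95334695e-05]), 'tau': array([ 5.24770712e-04, -4.31241453e+01, -2.44216758e+01,  7.18942937e-02,
        5.60197723e-02, -1.19463689e-04]), 'tool_pos': array([220.42749652, 476.03220996, 228.66354005]), 'tcp_rot': array([-3.14008002e+00, -1.93166253e-04,  2.70779308e+00]), 'contact_force': array([-0.62229892, -0.03391297,  0.64095616]), 'moment': array([ 0.02048669, -0.00343335, -0.02385293]), 'grip_width': 92.09989540404484} 25.0
scene 418.21828893529835 418.21828893529835 286.5565834578364 206.97822308283287 [[-0.21455203  0.97652147 -0.01931949]
 [ 0.64409594  0.12658966 -0.75439743]
 [-0.73423964 -0.17430111 -0.65613359]] [ 131.54710007 -312.27345348 1579.04403997]
wide_jar [([183.4, 194.8, 31.7, 36.8], 0.78), ([286.1, 285.4, 36.5, 47.9], 0.69), ([410.1, 218.2, 37.8, 41.6], 0.58), ([289.1, 192.9, 35.0, 31.9], 0.56)]
six
[... 308 characters left out ...]
4743 212.15773837994382 [[-0.00125613 -0.99998313 -0.00567119]
 [-0.98616752  0.00217871 -0.16573734]
 [ 0.1657469   0.00538455 -0.98615362]] [-20.1692943  628.83387893 962.65061486]
wide_jar [([285.4, 276.3, 37.5, 36.6], 0.97), ([256.9, 150.6, 36.3, 40.0], 0.94), ([148.9, 260.8, 42.5, 35.2], 0.74), ([270.9, 215.6, 25.8, 26.3], 0.72), ([406.5, 252.6, 39.7, 35.3], 0.58), ([325.7, 199.7, 30.2, 35.0], 0.56)]
six_jar [([217.9, 276.6, 19.1, 13.8], 0.71), ([222.3, 278.1, 34.7, 30.1], 0.63)]
tall_jar [([347.4, 256.4, 32.9, 29.8], 0.74)]
wide_jar_button_top [([413.0, 249.1, 11.0, 16.2], 0.74), ([258.9, 147.2, 11.7, 10.6], 0.73), ([281.5, 276.9, 10.4, 12.8], 0.69), ([143.8, 259.4, 13.5, 13.7], 0.58)]
```

Run:
```python
import cv2,numpy as np
s=cv2.imread("pics/scene0.png");t=cv2.imread("pics/top0.png")
a=cv2.resize(s[120:330,130:470],(800,494),interpolation=cv2.INTER_CUBIC)
b=cv2.resize(t[110:320,110:450],(800,494),interpolation=cv2.INTER_CUBIC)
cv2.imwrite("pics/sc.png",a);cv2.imwrite("pics/tc.png",b)
```

```text
(no output)
```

View pics/sc.png

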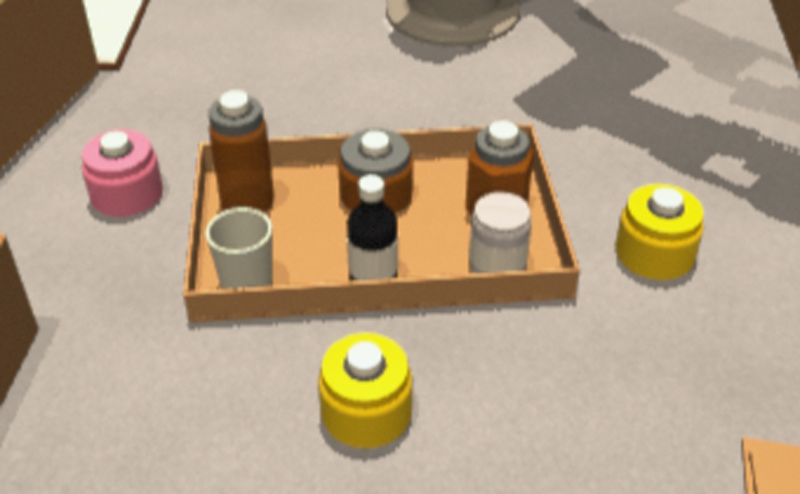

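View pics/tc.png

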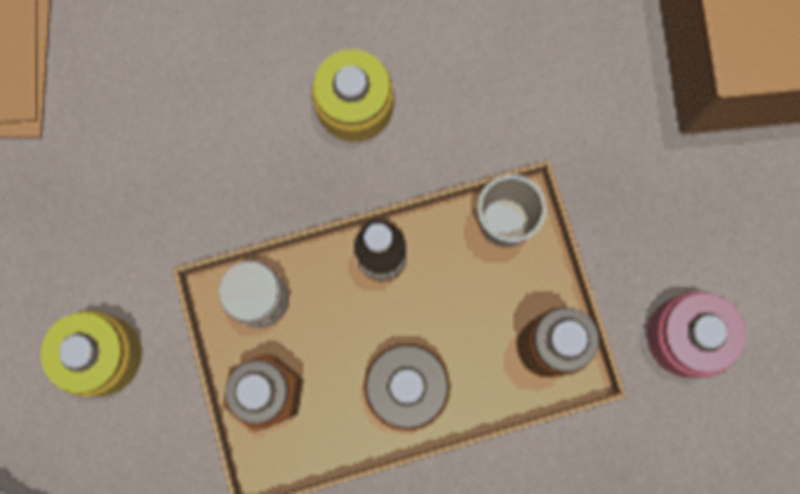

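The top crop shows the tray with three amber, grey-lidded jars: six-sided at crop (253,392), wide at (407,385), tall at (569,338). The things that could be taken for the wide jar are yellow at (78,350), yellow at (351,85) and pink at (709,330), all outside the tray. I choose the amber ones in the tray. Next I measure the white buttons in both views.

```bash
cat > m.py <<'E'
import cv2,numpy as np
from scipy.optimize import least_squares
H=dict(wide=92,six=124,tall=160)
SEED=dict(top=dict(tall=(352,254),wide=(283,274),six=(217,277)),scene=dict(tall=(229,164),wide=(289,181),six=(344,177)))
def proj(p,X):
    c=X@p["R"].T+p["t"]; return np.c_[p["fx"]*c[:,0]/c[:,2]+p["cx"],p["fy"]*c[:,1]/c[:,2]+p["cy"]]
def hullc(p,xy,h,dh=14):
    a=np.linspace(0,2*np.pi,60,endpoint=False)
    P=np.vstack([proj(p,np.c_[xy[0]+17*np.cos(a),xy[1]+17*np.sin(a),a*0+z]) for z in (h,h-dh)]).astype(np.float32)
    k=cv2.convexHull(P);m=cv2.moments(k);return np.array([m["m10"],m["m01"]])/m["m00"],m["m00"]
def blob(p,s,r=12):
    c,q=s;g=p["color"][q-r:q+r+1,c-r:c+r+1].astype(int)
    gray=g.min(2).astype(np.uint8);th,_=cv2.threshold(gray,0,255,cv2.THRESH_OTSU)
    th=(gray[r,r]+np.percentile(gray,40))/2
    n,l,st,ce=cv2.connectedComponentsWithStats((gray>th).astype(np.uint8))
    i=l[r,r];return ce[i]+[c-r,q-r],st[i]
def run(bot,names=("wide","six","tall"),dz=0):
    for cam in("top","scene"):
        p=bot.capture(cam)
        for n in names:
            b,st=blob(p,SEED[cam][n])
            s=least_squares(lambda x:hullc(p,x,H[n]-dz,14-dz)[0]-b,[450,0]).x
            print(cam,n,b.round(1),"box",st[2:],"model area",round(hullc(p,s,H[n])[1]),"xy",s.round(1))
E
python3 -c "
from plant import bot;import m;m.run(bot)"
```

```text
top wide [282.6 273.9] box [ 14  13 138] model area 163 xy [473.7   0. ]
top six [217.2 276.3] box [ 14  14 158] model area 174 xy [467.6   0. ]
top tall [351.7 253.4] box [ 14  14 165] model area 187 xy [520.3   0. ]
scene wide [289. 179.] box [11  7 64] model area 119 xy [478.1   0. ]
scene six [343.4 174.1] box [12  9 89] model area 117 xy [450.   0.]
scene tall [228.9 161.4] box [12  8 77] model area 121 xy [450.   0.]
```

```bash
sed -i 's/,\[450,0\])/,[450,0],diff_step=.01,x_scale=100)/; s/H\[n\]-dz,14-dz)\[0\]/H[n]-dz,dh)[0]/; s/H\[n\])\[1\]/H[n]-dz,dh)[1]/; s/for n in names:/for n,dh in [(n,d) for n in names for d in (0,8,14)]:/; s/print(cam,n/print(cam,n,dh/; s/\[450,0\],diff/[451,3],diff/' m.py
python3 -c "
from plant import bot;import m;m.run(bot)"
```

```text
top wide 0 [282.6 273.9] box [ 14  13 138] model area 162 xy [473.2 -23.6]
top wide 8 [282.6 273.9] box [ 14  13 138] model area 162 xy [473.2 -23.6]
top wide 14 [282.6 273.9] box [ 14  13 138] model area 162 xy [473.2 -23.6]
top six 0 [217.2 276.3] box [ 14  14 158] model area 173 xy [467.6 126.5]
top six 8 [217.2 276.3] box [ 14  14 158] model area 181 xy [467.6 127.1]
top six 14 [217.2 276.3] box [ 14  14 158] model area 186 xy [467.6 127.5]
top tall 0 [351.7 253.4] box [ 14  14 165] model area 184 xy [ 517.2 -177.9]
top tall 8 [351.7 253.4] box [ 14  14 165] model area 192 xy [ 517.5 -178.5]
top tall 14 [351.7 253.4] box [ 14  14 165] model area 198 xy [ 517.6 -178.9]
scene wide 0 [289. 179.] box [11  7 64] model area 70 xy [474.5 -21.7]
scene wide 8 [289. 179.] box [11  7 64] model area 96 xy [469.4 -22.9]
scene wide 14 [289. 179.] box [11  7 64] model area 116 xy [465.6 -23.8]
scene six 0 [343.2 173.9] box [12 10 94] model area 74 xy [465.5 127.2]
scene six 8 [343.2 173.9] box [12 10 94] model area 103 xy [460.1 126.9]
scene six 14 [343.2 173.9] box [12 10 94] model area 124 xy [456.1 126.6]
scene tall 0 [229.  161.4] box [12  8 76] model area 71 xy [ 516.3 -176.8]
scene tall 8 [229.  161.4] box [12  8 76] model area 102 xy [ 510.9 -179. ]
scene tall 14 [229.  161.4] box [12  8 76] model area 124 xy [ 506.8 -180.7]
```

Both views agree to about 2 mm: wide (473,-23), six (467,127), tall (517,-178). I close the fingers and travel high to above the wide jar.

Call:
step_arm --pt "-29.25 -23.14 0 0 0 0" --pt "-58.5 -46.28 0 0 0 0" --pt "-87.75 -69.42 0 0 0 0" --pt "-117 -92.56 0 0 0 0" --pt "-146.25 -115.7 0 0 0 0" --fingers 0

```text
time: 1.12
tool_pos: [305.1, 308.5, 229.4]
tcp_rot: [3.141, 0.0, 2.709]
contact_force: [1.1, 0.2, 0.1]
grip_width: 63.4
```

Call:
step_arm --pt "-29.25 -23.14 0 0 0 0" --pt "-58.5 -46.28 0 0 0 0" --pt "-87.75 -69.42 0 0 0 0" --pt "-117 -92.56 0 0 0 0" --pt "-146.25 -115.7 0 0 0 0"

```text
time: 1.53
tool_pos: [389.3, 141.8, 229.6]
tcp_rot: [3.141, 0.001, 2.708]
contact_force: [0.8, 0.2, -0.4]
grip_width: 29.2
```

Call:
step_arm --pt "-29.25 -23.14 0 0 0 0" --pt "-58.5 -46.28 0 0 0 0" --pt "-87.75 -69.42 0 0 0 0" --pt "-117 -92.56 0 0 0 0" --pt "-146.25 -115.7 0 0 0 0"

```text
time: 1.95
tool_pos: [473.4, -24.9, 229.5]
tcp_rot: [3.141, 0.001, 2.707]
contact_force: [0.7, 1.5, 0.7]
grip_width: 1.1
```

Call:
step_arm --pt "0 0 0 0 0 0" --pt "0 0 0 0 0 0" --pt "0 0 0 0 0 0" --pt "0 0 0 0 0 0"

```text
time: 2.28
tool_pos: [472.3, -21.9, 229.3]
tcp_rot: [3.141, -0.0, 2.709]
contact_force: [0.4, 0.4, 0.0]
grip_width: 0.4
```

Call:
step_arm --pt "0 0 25 0 0 0" --pt "0 0 50 0 0 0" --pt "0 0 75 0 0 0" --pt "0 0 95 0 0 0" --pt "0 0 105 0 0 0"

```text
time: 2.7
tool_pos: [471.1, -21.2, 122.3]
tcp_rot: [-3.141, -0.003, 2.71]
contact_force: [-0.1, 0.7, 0.3]
grip_width: 0.0
```

Call:
step_arm --pt "0 0 0 0 0 0" --pt "0 0 0 0 0 0" --pt "0 0 0 0 0 0"

```text
time: 2.95
tool_pos: [473.4, -22.4, 125.3]
tcp_rot: [3.141, 0.002, 2.709]
contact_force: [-0.0, 0.2, 0.3]
grip_width: 0.3
```

Run:
```python
from plant import bot
import cv2,numpy as np
f=lambda n,c,r:cv2.resize(bot.capture(n)["color"][r-45:r+35,c-50:c+50,::-1],(400,320),interpolation=cv2.INTER_CUBIC)
cv2.imwrite("pics/w1.png",np.hstack([f("scene",289,181),f("top",283,274)]))
o=bot.get_obs();print(o["tool_pos"],o["contact_force"])
```

```text
[473.51308839 -22.72466174 125.46170716] [-0.10554377 -0.32224698  0.2713706 ]
```

View pics/w1.png

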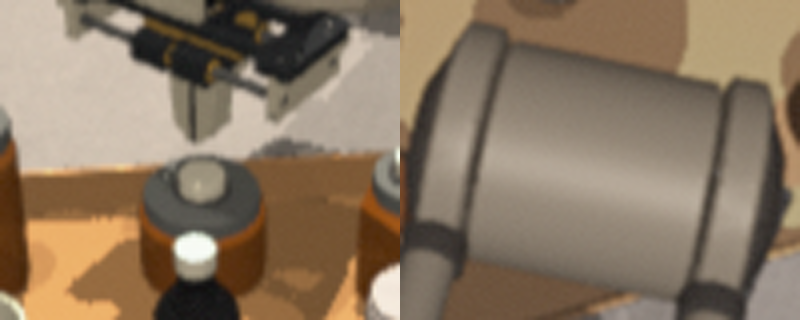

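The gripper is over the wide jar's button, but the visible gap (tip at crop (195,140), button top at (202,170)) looks larger than expected. I check where the tip should project.

Run:
```python
from plant import bot
import numpy as np,m
p=bot.capture("scene");o=bot.get_obs();x,y,z=o["tool_pos"];yaw=o["tcp_rot"][2]
print(o["tool_pos"],o["joint_positions"],bot.tip_reach)
ax=np.array([np.cos(yaw),np.sin(yaw)]);ay=np.array([np.sin(yaw),-np.cos(yaw)])
P=[[x,y,z-25],[x,y,z],[473,-23,92]]+[[*(np.array([x,y])+a*9.5*ax+b*19*ay),z-25] for a in(-1,1) for b in(-1,1)]
q=m.proj(p,np.array(P,float));print(((q-[239,136])*4).round(0), q.round(1))
```

```text
[473.43121699 -22.81642697 125.33477747] [-2.10121120e-01  3.67128597e-01  1.81008326e+00  1.27143330e-04
  9.62259379e-01 -1.34768363e+00] 25.0
[[198. 161.]
 [198. 132.]
 [199. 170.]
 [169. 158.]
 [212. 177.]
 [185. 145.]
 [228. 164.]] [[288.6 176.3]
 [288.5 169. ]
 [288.6 178.5]
 [281.2 175.5]
 [292.  180.3]
 [285.3 172.3]
 [296.1 177. ]]
```

Run:
```python
from plant import bot
import cv2,numpy as np
c=bot.capture("scene")["color"][100:190,230:350,::-1]
cv2.imwrite("pics/w2.png",cv2.resize(c,(800,600),interpolation=cv2.INTER_LANCZOS4))
```

```text
(no output)
```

View pics/w2.png

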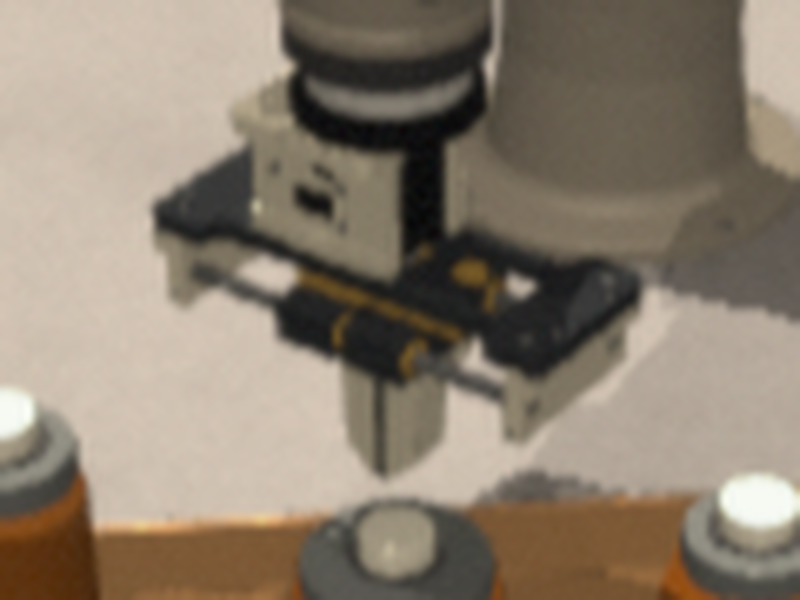

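Run:
```python
from plant import bot
import numpy as np,m
p=bot.capture("scene");p2=bot.capture("top");o=bot.get_obs();T=o["tool_pos"];yaw=o["tcp_rot"][2]
ax=np.array([np.cos(yaw),np.sin(yaw),0]);ay=np.array([np.sin(yaw),-np.cos(yaw),0]);
f=lambda a,b,h:((m.proj(p,np.array([T+a*ax+b*ay+[0,0,h]]))-[230,100])*6.667).round(0)[0]
for h in(41,66,90):print(h,[f(a,b,h) for a in(-37.5,37.5) for b in(-95,95)])
for h in(-25,0,25):print(h,f(-9.5,0,h),f(-9.5,-19,h),f(-9.5,19,h))
print("axis",f(0,0,150))
```

```text
41 [array([149., 344.]), array([528., 505.]), array([264., 264.]), array([636., 413.])]
66 [array([145., 292.]), array([529., 452.]), array([261., 213.]), array([639., 360.])]
90 [array([140., 241.]), array([530., 399.]), array([258., 163.]), array([641., 308.])]
-25 [377. 520.] [341. 504.] [413. 536.]
0 [376. 471.] [339. 456.] [413. 487.]
25 [374. 421.] [337. 406.] [412. 437.]
axis [383. 138.]
```

Run:
```python
from plant import bot
import cv2,numpy as np,m
p=bot.capture("top");o=bot.get_obs();T=o["tool_pos"];yaw=o["tcp_rot"][2]
ax=np.array([np.cos(yaw),np.sin(yaw),0]);ay=np.array([np.sin(yaw),-np.cos(yaw),0]);
im=cv2.resize(p["color"][180:360,180:420,::-1],None,fx=3.3333,fy=3.3333,interpolation=cv2.INTER_CUBIC)
for h,sh,c in((41,0,(0,0,255)),(66,0,(0,255,0)),(41,-30,(255,0,0))):
    X=np.array([T+a*ax+b*ay+[sh,0,h] for a,b in((-37.5,-95),(-37.5,95),(37.5,95),(37.5,-95))])
    q=((m.proj(p,X)-180)*3.3333).astype(np.int32);cv2.polylines(im,[q],True,c,1)
cv2.imwrite("pics/t2.png",im);print(im.shape)
```

```text
(600, 800, 3)
```

View pics/t2.png

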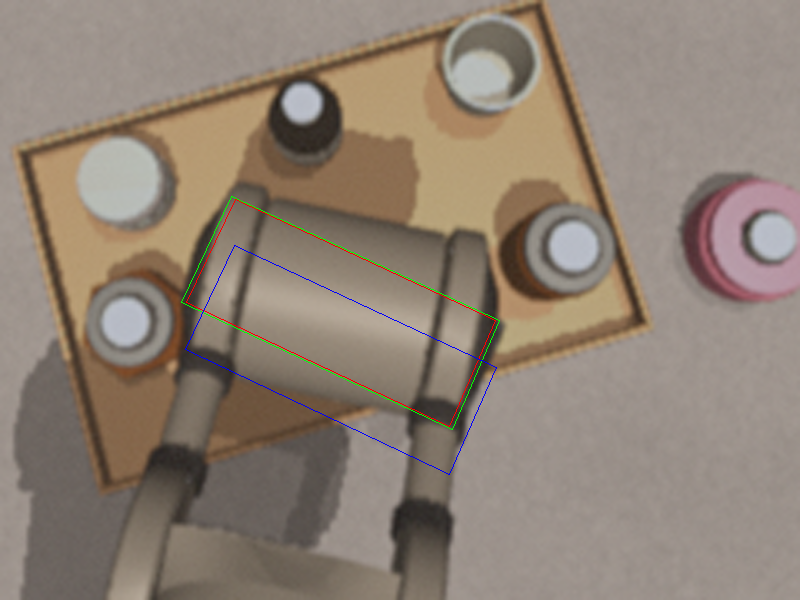

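The blue outline (gripper shifted 30 mm) would stick out past the wrist, and nothing shows there. So the gripper is centred, but its tips sit about 25 mm higher than `tip_reach` implies. I descend with small guarded steps and let the force show the contact.

Call:
step_arm --pt "0 0 1.5 0 0 0" --pt "0 0 3 0 0 0" --pt "0 0 4.5 0 0 0" --pt "0 0 6 0 0 0" --pt "0 0 6 0 0 0"

```text
time: 3.72
tool_pos: [472.7, -22.9, 117.9]
tcp_rot: [-3.142, -0.001, 2.708]
contact_force: [0.4, -0.1, -0.3]
grip_width: 0.3
```

Call:
step_arm --pt "0 0 1 0 0 0" --pt "0 0 2 0 0 0" --pt "0 0 2 0 0 0" --pt "0 0 2 0 0 0"

```text
time: 4.05
tool_pos: [472.9, -23.0, 116.3]
tcp_rot: [3.142, -0.0, 2.708]
contact_force: [-0.4, -0.7, -1.0]
grip_width: 0.4
```

Call:
step_arm --pt "0 0 1 0 0 0" --pt "0 0 2 0 0 0" --pt "0 0 2 0 0 0" --pt "0 0 2 0 0 0"

```text
time: 4.38
tool_pos: [472.8, -22.9, 114.2]
tcp_rot: [3.142, -0.0, 2.708]
contact_force: [0.9, -0.1, -0.4]
grip_width: 0.6
```

Call:
step_arm --pt "0 0 1 0 0 0" --pt "0 0 2 0 0 0" --pt "0 0 2 0 0 0" --pt "0 0 2 0 0 0"

```text
time: 4.72
tool_pos: [472.8, -22.9, 112.2]
tcp_rot: [3.142, -0.0, 2.708]
contact_force: [-0.2, -0.4, 0.5]
grip_width: 0.7
```

Call:
step_arm --pt "0 0 1 0 0 0" --pt "0 0 2 0 0 0" --pt "0 0 2 0 0 0" --pt "0 0 2 0 0 0"

```text
time: 5.05
tool_pos: [472.8, -23.0, 110.2]
tcp_rot: [3.142, -0.0, 2.708]
contact_force: [0.5, -0.0, 0.1]
grip_width: 0.3
```

Call:
step_arm --pt "0 0 1.5 0 0 0" --pt "0 0 3 0 0 0" --pt "0 0 4.5 0 0 0" --pt "0 0 6 0 0 0" --pt "0 0 6 0 0 0"

```text
time: 5.47
tool_pos: [472.6, -22.9, 103.9]
tcp_rot: [-3.142, -0.001, 2.708]
contact_force: [-0.1, -0.5, 0.1]
grip_width: 0.2
```

Run:
```python
from plant import bot
import cv2,numpy as np
c=bot.capture("scene")["color"][120:195,240:340,::-1]
cv2.imwrite("pics/w3.png",cv2.resize(c,(800,600),interpolation=cv2.INTER_LANCZOS4))
o=bot.get_obs();print(o["tool_pos"],o["contact_force"])
```

```text
[472.76770186 -22.92455016 104.09448575] [-0.12062264 -0.15236358  0.72703035]
```

View pics/w3.png

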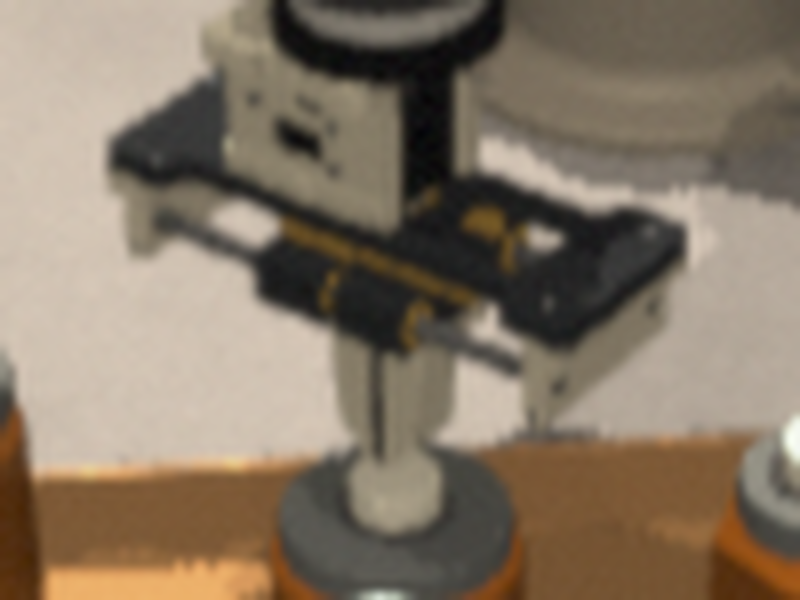

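The fingertips are now just behind and above the button, well centred, with a gap of about 9–12 mm. I continue guarded.

Call:
step_arm --pt "0 0 1 0 0 0" --pt "0 0 2 0 0 0" --pt "0 0 3 0 0 0" --pt "0 0 4 0 0 0" --pt "0 0 4 0 0 0"

```text
time: 5.93
tool_pos: [472.8, -22.9, 100.1]
tcp_rot: [3.142, -0.0, 2.708]
contact_force: [-0.6, -0.0, -0.5]
grip_width: 0.1
```

Call:
step_arm --pt "0 0 1 0 0 0" --pt "0 0 2 0 0 0" --pt "0 0 2 0 0 0" --pt "0 0 2 0 0 0"

```text
time: 6.27
tool_pos: [472.8, -23.0, 98.2]
tcp_rot: [3.142, -0.0, 2.708]
contact_force: [-0.6, 0.2, 0.2]
grip_width: 0.1
```

Call:
step_arm --pt "0 0 1 0 0 0" --pt "0 0 2 0 0 0" --pt "0 0 2 0 0 0" --pt "0 0 2 0 0 0"

```text
time: 6.6
tool_pos: [472.8, -22.9, 96.2]
tcp_rot: [3.142, -0.0, 2.708]
contact_force: [-0.6, 0.1, -0.6]
grip_width: 0.5
```

Call:
step_arm --pt "0 0 1 0 0 0" --pt "0 0 2 0 0 0" --pt "0 0 2 0 0 0" --pt "0 0 2 0 0 0"

```text
time: 6.93
tool_pos: [472.8, -22.9, 94.2]
tcp_rot: [3.142, -0.0, 2.708]
contact_force: [-0.4, -0.9, -0.7]
grip_width: 0.4
```

Call:
step_arm --pt "0 0 1 0 0 0" --pt "0 0 2 0 0 0" --pt "0 0 2 0 0 0" --pt "0 0 2 0 0 0"

```text
time: 7.27
tool_pos: [472.9, -23.0, 92.4]
tcp_rot: [3.141, 0.0, 2.708]
contact_force: [-0.3, 0.7, 2.7]
grip_width: 0.5
```

Call:
step_arm --pt "0 0 1 0 0 0" --pt "0 0 2 0 0 0" --pt "0 0 2 0 0 0" --pt "0 0 2 0 0 0"

```text
time: 7.6
tool_pos: [472.9, -23.0, 90.3]
tcp_rot: [3.141, 0.0, 2.708]
contact_force: [-0.5, -0.0, 1.9]
grip_width: 0.4
```

Call:
step_arm --pt "0 0 1 0 0 0" --pt "0 0 2 0 0 0" --pt "0 0 2 0 0 0" --pt "0 0 2 0 0 0"

```text
time: 7.93
tool_pos: [472.9, -23.0, 88.3]
tcp_rot: [3.141, 0.0, 2.708]
contact_force: [-0.3, 0.3, 1.8]
grip_width: 0.5
```

Contact came at TCP z ≈ 93.5 and the button is sliding at about 2–3 N. I finish in 1 mm steps until the force rises to about 6–7 N.

Call:
step_arm --pt "0 0 1 0 0 0" --pt "0 0 1.5 0 0 0" --pt "0 0 1.5 0 0 0" --pt "0 0 1.5 0 0 0"

```text
time: 8.27
tool_pos: [472.9, -23.0, 86.9]
tcp_rot: [3.141, 0.0, 2.708]
contact_force: [-0.7, 0.5, 4.2]
grip_width: 0.8
```

Call:
step_arm --pt "0 0 0.5 0 0 0" --pt "0 0 1 0 0 0" --pt "0 0 1 0 0 0" --pt "0 0 1 0 0 0"

```text
time: 8.6
tool_pos: [473.0, -23.0, 86.1]
tcp_rot: [3.141, 0.0, 2.708]
contact_force: [-1.9, 1.5, 7.3]
grip_width: 0.3
```

Run:
```python
from plant import bot
for i in range(4):
    bot.capture("top");o=bot.get_obs();print(o["tool_pos"].round(2),o["contact_force"].round(2),o["moment"].round(2))
```

```text
[472.97 -22.96  86.09] [-1.09  0.61  5.33] [0.04 0.24 0.03]
[472.98 -22.98  86.11] [-1.69  0.12  7.14] [ 0.04  0.25 -0.03]
[472.95 -22.97  86.1 ] [-0.53  0.75  6.11] [0.04 0.25 0.01]
[472.96 -22.98  86.1 ] [-1.26  0.37  6.57] [0.07 0.29 0.04]
```

Wide jar: a steady mean of about 6.3 N against the stop, so it is fully in. I lift and move to the six-sided jar.

Call:
step_arm --pt "0 0 -3 0 0 0" --pt "0 0 -10 0 0 0" --pt "0 0 -25 0 0 0" --pt "0 0 -45 0 0 0" --pt "0 0 -60 0 0 0"

```text
time: 9.22
tool_pos: [472.8, -22.9, 146.9]
tcp_rot: [-3.142, -0.0, 2.708]
contact_force: [1.3, 0.3, -0.2]
grip_width: 0.5
```

Call:
step_arm --pt "12 23.4 0 0 0 0" --pt "27 52.7 0 0 0 0" --pt "42 82 0 0 0 0" --pt "57 111.2 0 0 0 0" --pt "68.5 133.6 0 0 0 0"

```text
time: 9.63
tool_pos: [466.3, 129.1, 146.0]
tcp_rot: [3.141, -0.0, 2.708]
contact_force: [0.1, -0.1, -0.4]
grip_width: 0.5
```

Call:
step_arm --pt "0 0 0 0 0 0" --pt "0 0 0 0 0 0" --pt "0 0 0 0 0 0" --pt "0 0 0 0 0 0"

```text
time: 9.97
tool_pos: [466.9, 126.1, 145.8]
tcp_rot: [-3.141, -0.0, 2.707]
contact_force: [0.2, -0.2, -0.7]
grip_width: 0.3
```

Run:
```python
from plant import bot
import cv2,numpy as np,m
p=bot.capture("scene");c=p["color"][115:205,270:390,::-1]
cv2.imwrite("pics/s1.png",cv2.resize(c,(800,600),interpolation=cv2.INTER_LANCZOS4))
o=bot.get_obs();print(o["tool_pos"],o["contact_force"])
print(m.proj(p,np.array([[473,-23,92],[473,-23,86],[473,-23,77.]])))
```

```text
[466.97485957 126.01254696 145.81364185] [-0.1206169   0.28974665 -0.12551524]
[[288.62975416 178.53743964]
 [288.66394046 180.2375425 ]
 [288.71479409 182.76652071]]
```

View pics/s1.png

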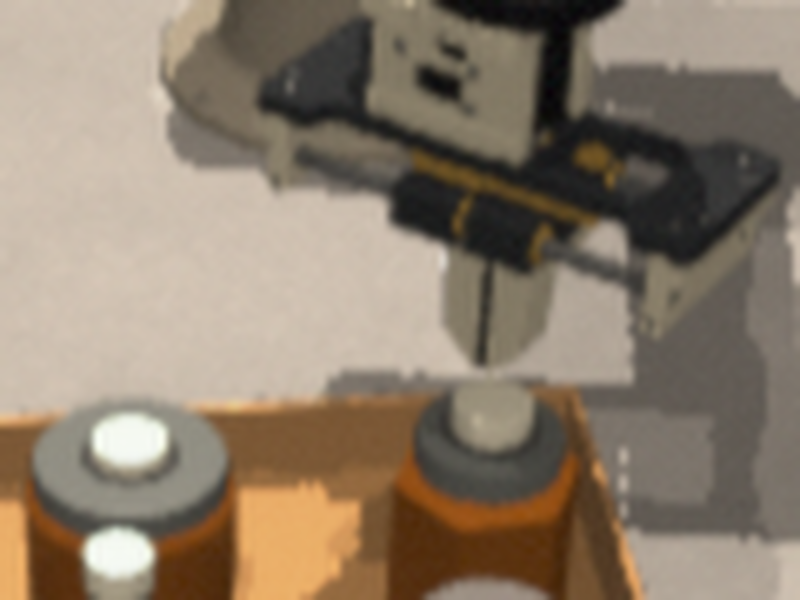

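The wide jar's button at (130,443) is visibly lower. The tip at (485,362) is above the six-sided jar's button at (492,395). I expect contact at z ≈ 125.5.

Call:
step_arm --pt "0 0 5 0 0 0" --pt "0 0 10 0 0 0" --pt "0 0 14 0 0 0" --pt "0 0 16 0 0 0" --pt "0 0 16 0 0 0"

```text
time: 10.43
tool_pos: [466.5, 126.8, 129.1]
tcp_rot: [-3.141, -0.001, 2.707]
contact_force: [-0.1, -0.1, -0.7]
grip_width: 0.8
```

Call:
step_arm --pt "0 0 1 0 0 0" --pt "0 0 2 0 0 0" --pt "0 0 3 0 0 0" --pt "0 0 3 0 0 0"

```text
time: 10.77
tool_pos: [466.8, 127.1, 126.7]
tcp_rot: [3.142, -0.0, 2.708]
contact_force: [-0.2, 0.5, 0.1]
grip_width: 0.3
```

Call:
step_arm --pt "0 0 1 0 0 0" --pt "0 0 2 0 0 0" --pt "0 0 3 0 0 0" --pt "0 0 3 0 0 0"

```text
time: 11.1
tool_pos: [467.0, 127.1, 123.9]
tcp_rot: [3.141, 0.0, 2.708]
contact_force: [0.2, -0.2, 2.0]
grip_width: -0.0
```

Call:
step_arm --pt "0 0 1 0 0 0" --pt "0 0 2 0 0 0" --pt "0 0 2 0 0 0" --pt "0 0 2 0 0 0"

```text
time: 11.43
tool_pos: [467.0, 127.1, 121.8]
tcp_rot: [3.141, 0.0, 2.708]
contact_force: [0.9, 0.7, 3.0]
grip_width: 0.5
```

Call:
step_arm --pt "0 0 1 0 0 0" --pt "0 0 2 0 0 0" --pt "0 0 2 0 0 0" --pt "0 0 2 0 0 0"

```text
time: 11.77
tool_pos: [467.0, 127.1, 119.8]
tcp_rot: [3.141, 0.0, 2.708]
contact_force: [0.3, 0.8, 2.3]
grip_width: 0.6
```

Call:
step_arm --pt "0 0 0.5 0 0 0" --pt "0 0 1 0 0 0" --pt "0 0 1 0 0 0" --pt "0 0 1 0 0 0"

```text
time: 12.1
tool_pos: [467.0, 127.1, 119.0]
tcp_rot: [3.141, 0.0, 2.708]
contact_force: [0.9, 0.8, 4.9]
grip_width: 0.4
```

Run:
```python
from plant import bot
for i in range(4):
    bot.capture("top");o=bot.get_obs();print(o["tool_pos"].round(2),o["contact_force"].round(2),o["moment"].round(2))
```

```text
[466.98 127.08 118.96] [-1.05  1.2   4.28] [ 0.09  0.01 -0.05]
[467.01 127.1  118.97] [0.08 0.81 4.46] [ 0.09  0.02 -0.01]
[467.   127.09 118.94] [-0.83  0.51  3.41] [ 0.11 -0.02 -0.01]
[466.98 127.09 118.93] [-0.03  0.41  5.18] [ 0.15  0.02 -0.05]
```

4.4 N mean. One more millimetre should put it firmly in.

Call:
step_arm --pt "0 0 0.5 0 0 0" --pt "0 0 0.9 0 0 0" --pt "0 0 0.9 0 0 0" --pt "0 0 0.9 0 0 0"

```text
time: 12.63
tool_pos: [467.0, 127.1, 118.2]
tcp_rot: [3.141, 0.0, 2.708]
contact_force: [-1.3, 0.8, 6.5]
grip_width: 0.4
```

Run:
```python
from plant import bot
for i in range(4):
    bot.capture("top");o=bot.get_obs();print(o["tool_pos"].round(2),o["contact_force"].round(2),o["moment"].round(2))
```

```text
[467.03 127.09 118.17] [-0.91 -0.24  6.93] [0.18 0.08 0.  ]
[466.99 127.11 118.16] [-0.83  1.24  6.24] [0.18 0.11 0.01]
[467.02 127.11 118.18] [-0.72  0.87  7.17] [ 0.1   0.12 -0.  ]
[467.03 127.09 118.18] [-0.45  0.1   6.61] [ 0.07  0.15 -0.01]
```

Six-sided jar done (mean 6.7 N at the stop). Rise and go to the tall jar.

Call:
step_arm --pt "0 0 -3 0 0 0" --pt "0 0 -12 0 0 0" --pt "0 0 -35 0 0 0" --pt "0 0 -62 0 0 0" --pt "0 0 -80 0 0 0"

```text
time: 13.25
tool_pos: [466.9, 126.9, 199.9]
tcp_rot: [3.142, 0.0, 2.708]
contact_force: [0.7, 0.2, -0.0]
grip_width: 0.4
```

Call:
step_arm --pt "-14 -20.6 0 0 0 0" --pt "-32 -47.1 0 0 0 0" --pt "-51 -75 0 0 0 0" --pt "-70 -103 0 0 0 0" --pt "-89 -130.9 0 0 0 0"

```text
time: 13.67
tool_pos: [492.1, -30.6, 198.1]
tcp_rot: [-3.141, -0.001, 2.708]
contact_force: [0.7, 0.0, 0.4]
grip_width: 0.4
```

Call:
step_arm --pt "-19 -27.9 0 0 0 0" --pt "-38 -55.9 0 0 0 0" --pt "-57 -83.8 0 0 0 0" --pt "-74 -108.8 0 0 0 0" --pt "-84.8 -124.7 0 0 0 0"

```text
time: 14.08
tool_pos: [516.8, -180.9, 197.8]
tcp_rot: [-3.141, -0.001, 2.706]
contact_force: [0.4, 0.2, -0.7]
grip_width: 0.5
```

Call:
step_arm --pt "0 0 0 0 0 0" --pt "0 0 0 0 0 0" --pt "0 0 0 0 0 0" --pt "0 0 0 0 0 0"

```text
time: 14.42
tool_pos: [516.9, -176.7, 197.9]
tcp_rot: [3.141, -0.001, 2.709]
contact_force: [0.6, 0.0, 0.3]
grip_width: 0.5
```

Run:
```python
from plant import bot
import cv2,numpy as np
p=bot.capture("scene");c=p["color"][100:205,205:365,::-1]
cv2.imwrite("pics/t1.png",cv2.resize(c,(800,525),interpolation=cv2.INTER_LANCZOS4))
o=bot.get_obs();print(o["tool_pos"],o["contact_force"],o["tcp_rot"])
```

```text
[ 516.96216288 -176.73871626  198.02169714] [ 0.52725963 -0.30133189  0.01735421] [ 3.14136344e+00 -4.53211761e-04  2.70917766e+00]
```

View pics/t1.png

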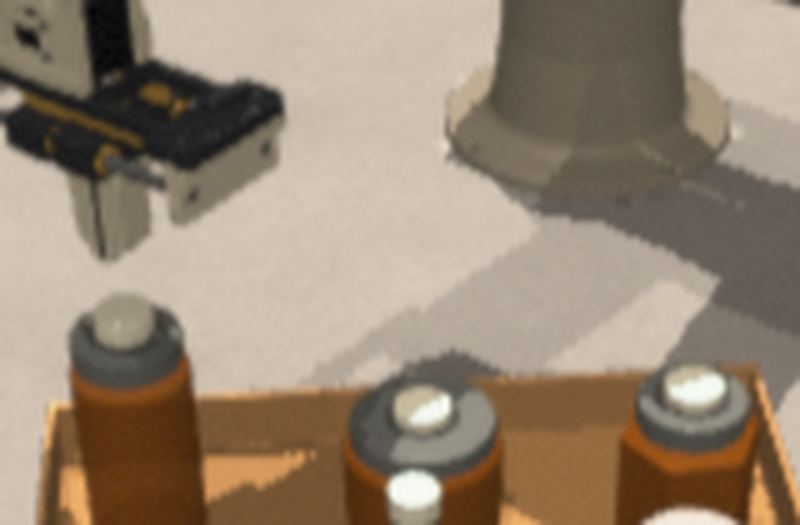

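Both finished buttons look low, at (422,410) and (693,388), and the tip at (108,258) is over the tall jar's button at (123,310). Descend, expecting contact at z ≈ 161.

Call:
step_arm --pt "0 0 9 0 0 0" --pt "0 0 19 0 0 0" --pt "0 0 27 0 0 0" --pt "0 0 32 0 0 0" --pt "0 0 32 0 0 0"

```text
time: 14.88
tool_pos: [516.3, -177.4, 164.0]
tcp_rot: [3.141, -0.003, 2.708]
contact_force: [-0.2, -1.7, 0.0]
grip_width: 0.7
```

Call:
step_arm --pt "0 0 1 0 0 0" --pt "0 0 2 0 0 0" --pt "0 0 3 0 0 0" --pt "0 0 3 0 0 0"

```text
time: 15.22
tool_pos: [517.2, -178.0, 163.0]
tcp_rot: [3.141, 0.0, 2.708]
contact_force: [-0.1, -0.5, -0.6]
grip_width: 0.2
```

Call:
step_arm --pt "0 0 1 0 0 0" --pt "0 0 2 0 0 0" --pt "0 0 3 0 0 0" --pt "0 0 3 0 0 0"

```text
time: 15.55
tool_pos: [517.3, -178.0, 160.1]
tcp_rot: [3.142, 0.001, 2.708]
contact_force: [-0.6, -0.1, 2.0]
grip_width: 0.4
```

Call:
step_arm --pt "0 0 1 0 0 0" --pt "0 0 2 0 0 0" --pt "0 0 2 0 0 0" --pt "0 0 2 0 0 0"

```text
time: 15.88
tool_pos: [517.3, -178.0, 158.0]
tcp_rot: [3.142, 0.0, 2.708]
contact_force: [0.6, -1.0, 2.4]
grip_width: 0.4
```

Call:
step_arm --pt "0 0 1 0 0 0" --pt "0 0 2 0 0 0" --pt "0 0 2 0 0 0" --pt "0 0 2 0 0 0"

```text
time: 16.22
tool_pos: [517.3, -178.0, 155.9]
tcp_rot: [3.142, 0.0, 2.708]
contact_force: [0.6, -0.8, 1.3]
grip_width: 0.1
```

Call:
step_arm --pt "0 0 0.5 0 0 0" --pt "0 0 1 0 0 0" --pt "0 0 1 0 0 0" --pt "0 0 1 0 0 0"

```text
time: 16.55
tool_pos: [517.3, -178.0, 155.1]
tcp_rot: [3.142, 0.0, 2.708]
contact_force: [1.1, -0.1, 4.5]
grip_width: 0.3
```

Run:
```python
from plant import bot
for i in range(4):
    bot.capture("top");o=bot.get_obs();print(o["tool_pos"].round(2),o["contact_force"].round(2),o["moment"].round(2))
```

```text
[ 517.27 -178.02  155.1 ] [-0.02 -0.96  3.56] [-0.15 -0.06 -0.03]
[ 517.29 -178.    155.1 ] [-0.26 -0.36  4.01] [-0.16 -0.11  0.04]
[ 517.28 -178.02  155.07] [ 1.06 -0.76  4.8 ] [-0.12 -0.18  0.03]
[ 517.28 -178.    155.03] [ 0.46 -1.21  4.02] [-0.17 -0.17 -0.03]
```

Call:
step_arm --pt "0 0 0.5 0 0 0" --pt "0 0 1 0 0 0" --pt "0 0 1 0 0 0" --pt "0 0 1 0 0 0"

```text
time: 17.08
tool_pos: [517.3, -178.0, 154.2]
tcp_rot: [3.142, 0.001, 2.708]
contact_force: [-0.5, -0.7, 7.3]
grip_width: 0.5
```

Run:
```python
from plant import bot
for i in range(4):
    bot.capture("top");o=bot.get_obs();print(o["tool_pos"].round(2),o["contact_force"].round(2),o["moment"].round(2))
```

```text
[ 517.33 -178.    154.27] [-0.57 -1.09  5.88] [-0.14 -0.05  0.01]
[ 517.3  -178.03  154.24] [ 1.03 -1.49  6.86] [-0.12 -0.02  0.02]
[ 517.33 -178.01  154.27] [0.98 0.75 6.65] [-0.13 -0.07 -0.02]
[ 517.3  -178.02  154.25] [ 0.29 -1.15  5.85] [-0.11 -0.06 -0.01]
```

Tall jar at the stop (mean 6.5 N). Lift clear, move aside and check.

Call:
step_arm --pt "0 0 -3 0 0 0" --pt "0 0 -12 0 0 0" --pt "0 0 -35 0 0 0" --pt "0 0 -65 0 0 0" --pt "0 0 -85 0 0 0"

```text
time: 17.7
tool_pos: [517.0, -177.7, 240.9]
tcp_rot: [3.141, -0.0, 2.708]
contact_force: [-0.9, 0.1, 1.6]
grip_width: 0.4
```

Call:
step_arm --pt "-12 -26 0 0 0 0" --pt "-25 -54 0 0 0 0" --pt "-38 -82 0 0 0 0" --pt "-51 -110 0 0 0 0" --pt "-63 -136 0 0 0 0"

```text
time: 18.12
tool_pos: [516.5, -328.9, 238.7]
tcp_rot: [3.141, -0.002, 2.708]
contact_force: [0.3, -0.3, 0.0]
grip_width: 0.7
```

Call:
step_arm --pt "0 0 0 0 0 0" --pt "0 0 0 0 0 0" --pt "0 0 0 0 0 0" --pt "0 0 0 0 0 0"

```text
time: 18.45
tool_pos: [517.1, -326.5, 238.9]
tcp_rot: [3.141, -0.001, 2.709]
contact_force: [-0.4, -0.8, -0.4]
grip_width: 0.3
```

Run:
```python
from plant import bot
import cv2,numpy as np,m
m.run(bot,dz=6)
p=bot.capture("scene");c=p["color"][120:270,150:400,::-1]
t=bot.capture("top")["color"][110:320,110:450,::-1]
s=cv2.imread("pics/scene0.png")[120:270,150:400]
cv2.imwrite("pics/end.png",np.vstack([np.hstack([cv2.resize(s,(400,240)),cv2.resize(c,(400,240))]),cv2.resize(t,(800,350))]))
```

```text
top wide 0 [282.5 273.9] box [ 14  13 134] model area 160 xy [473.4 -23.4]
top wide 8 [282.5 273.9] box [ 14  13 134] model area 160 xy [473.4 -23.4]
top wide 14 [282.5 273.9] box [ 14  13 134] model area 160 xy [473.4 -23.4]
top six 0 [217.5 276.2] box [ 14  14 157] model area 171 xy [467.8 126.8]
top six 8 [217.5 276.2] box [ 14  14 157] model area 178 xy [467.9 127.4]
top six 14 [217.5 276.2] box [ 14  14 157] model area 183 xy [467.9 127.8]
top tall 0 [351.3 253.6] box [ 14  14 158] model area 181 xy [ 517.3 -178. ]
top tall 8 [351.3 253.6] box [ 14  14 158] model area 189 xy [ 517.5 -178.6]
top tall 14 [351.3 253.6] box [ 14  14 158] model area 195 xy [ 517.7 -179. ]
scene wide 0 [288.9 181. ] box [11  9 77] model area 70 xy [476.3 -21.6]
scene wide 8 [288.9 181. ] box [11  9 77] model area 96 xy [471.2 -22.8]
scene wide 14 [288.9 181. ] box [11  9 77] model area 115 xy [467.4 -23.6]
scene six 0 [343.4 176.4] box [12  8 82] model area 74 xy [468.9 128.6]
scene six 8 [343.4 176.4] box [12  8 82] model area 103 xy [463.5 128.2]
scene six 14 [343.4 176.4] box [12  8 82] model area 124 xy [459.5 128. ]
scene tall 0 [228.1 158.9] box [ 25  25 343] model area 68 xy [ 497.3 -186.3]
scene tall 8 [228.1 158.9] box [ 25  25 343] model area 98 xy [ 491.8 -188.6]
scene tall 14 [228.1 158.9] box [ 25  25 343] model area 119 xy [ 487.7 -190.3]
```

View pics/end.png

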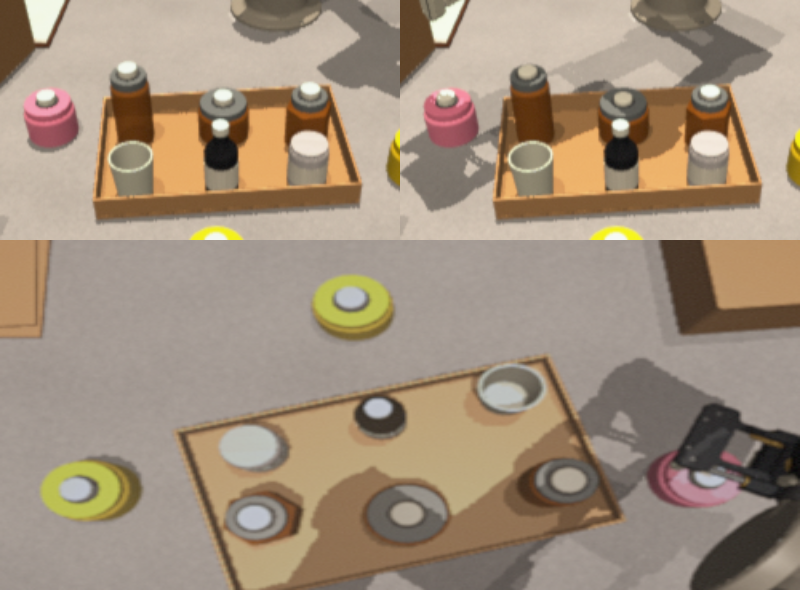

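All three buttons sit lower and nothing has shifted. I hand the job in.

```bash
python3 -c "
from plant import bot;print(bot.close_job())"
```

```text
the job is handed in; nothing more can be done
None
```

I pressed the three buttons with the closed fingertips in the order asked: wide, six-sided, tall. The job is handed in after about 19 s of the 45 s allowed.

- **Pressing:** each button slid at about 2–3 N. I pressed each on until the force settled at about 6.3 N (wide), 6.7 N (six-sided) and 6.5 N (tall). The highest single reading was 7.3 N.
- **Last checks:** the top view put the jars within about 0.5 mm of where they started. The final pictures show all three buttons lower, and the can, bottle, cup and look-alikes where they stood.
- **Failed check:** the scene-camera measurement of the tall jar failed at the end, because the gripper's shadow spoiled the outline. I relied on the top view, the picture and the force for that jar.
- **Disagreement:** the fingertips reached only about 1.5 mm past the TCP, not the 25 mm that `bot.tip_reach` gives. I saw this in the picture before touching anything and found the contact height by force.

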